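# Check the paint on a heater shell with a coating gauge

## Task

Check the paint on the white heater shell. Lift the pen-shaped coating gauge out of its bench stand and zero it: press its probe end upright and gently on the middle of the bare steel plate until the spring tip has gone in and the sleeve sits on the metal, and keep it there for about a second. Then set it inside the ring drawn on the shell's flank, square to the sheet, press lightly until the sleeve seats on the paint, and finish while still holding it there, leaving the other things on the bench where they are.

Things in the scene. Friction and masses are not known exactly. Their poses are not given: they have to be found in the camera images.
- gauge: pen-shaped coating gauge, 0.15 kg, standing nose down in the stand: black body 30 (its x) by 24 (its y) by 92 mm with a small display on its -x face, under it a round nose 17 mm thick and a steel sleeve 14 mm thick, 32 mm long together. Origin at the centre of the sleeve's flat end, the foot that must seat; z points up the gauge, body from z = 32 to 124 mm
- gauge_grip (a point): best place to grip the gauge, on its middle line 92 mm above the foot; fingers close along the gauge's y on the 24 mm width. In the stand the foot is 18 mm, this point 110 mm and the body's top 142 mm above the table; the gauge is free of the stand after lifting it straight up by 40 mm
- gauge_tip (a joint): spring tip of the gauge, a 6 mm steel pin with a round end standing 6 mm out of the sleeve. Value in m: 0 = out, 0.006 = pushed in level with the sleeve's end. The spring takes 1.2 N to start and 3.6 N when fully in; from there the sleeve rests on the surface and the force rises steeply
- stand: grey block 64 by 64 mm, 50 mm high, on a foot plate 95 by 85 by 8 mm, screwed down, with an upright hole of 21 mm in its middle that takes the gauge's nose. Origin at the centre of its underside, z up
- zero_plate: bare steel zero plate 70 by 70 mm on a black rubber pad 84 by 84 mm, lying loose on the table, 12 mm high in all, 0.36 kg, with a fine ring scribed at its middle. Origin at the centre of its underside, z up; its middle is 12 mm above the origin
- shell: half shell of a torpedo heater, white painted sheet bent to a half cylinder of outer radius 110 mm, 300 mm long, lying arched upwards on a plywood cradle 330 by 300 mm that is fixed to the table. Origin at the centre of the cradle's underside, x along the shell's length, z up; the shell's axis is 18 mm above the origin, its crown 128 mm
- spot: ring of 30 mm drawn with a dark felt marker on the shell's flank, 30 degrees down from the crown towards the shell's -y side. Origin at the ring's centre on the painted surface, z is the outward normal of the sheet (leans 30 degrees from vertical towards the shell's -y), x along the shell's length
- bracket_a: bystander: pressed aluminium Z strip 164 by 24 by 20 mm, origin at the centre of its underside
- bracket_b: bystander: the same kind of strip
- driver: bystander: screwdriver 190 mm long, lying along its x
- tape: bystander: roll of paper tape, 90 mm across, 24 mm high, origin at the centre of its underside
- marker: bystander: felt marker 130 mm long, 15 mm thick, lying along its x
- screw_tray: bystander: open grey tray of screws 100 by 75 by 35 mm, origin at the centre of its underside
Not all that is in view belongs to the job. There is more than one size of the gauge; the one meant has the size given above. What is shaped like the zero_plate but brown or green is not meant.

How it is judged (in metres and radians):
On the way:
1. the held gauge is pressed upright and gently on the middle of the bare steel plate with its spring tip in (horizontal distance between gauge and zero_plate below 0.02 m and angle between gauge's own z axis and vertical below 0.12 rad and value of joint gauge_tip above 0.0045 m and contact force between gauge and zero_plate between 1.5 and 18 N and contact force between the fingers and gauge above 2 N), for 0.5 s.
At the end, for the whole second after the job is handed in: the fingers hold the gauge with its sleeve's end within 10 mm of the ring's centre, square to the sheet within 7 degrees, spring tip in by more than 4.5 of its 6 mm, pressing on the shell with 1.5 to 18 N, at rest (distance between gauge and spot below 0.01 m and angle between the z axis of gauge and the z axis of spot, either way round below 0.12 rad and angle between gauge's own z axis and vertical below 0.8 rad and value of joint gauge_tip above 0.0045 m and contact force between gauge and shell between 1.5 and 18 N and contact force between the fingers and gauge above 2 N and linear speed of gauge below 0.02 m/s); the arm keeps its last pose, push and grip.
It fails at once if the gauge is rammed into the plate or the shell (over 35 N) (contact force between gauge and shell above 35 N or contact force between gauge and zero_plate above 35 N).
It fails at once if another thing on the bench is knocked more than 30 mm out of its place (distance of any of bracket_a, bracket_b, driver, tape, marker, screw_tray from where it was at the start of the episode above 0.03 m).
It also fails if it takes over 45 s, if anything falls off the work surface, if the arm or the gripper's body presses on something with over 40 N, if the wrist force passes 120 N, or if a joint passes its speed limit or range.

## Robot

A 6-joint arm with a two-finger parallel gripper is mounted at the origin on the work surface. World frame = base frame: x ahead of the robot, y to its left, z up, the work surface at z = 0. Lengths are in m, angles in degrees, forces in N, time in s.
With the tool pointing down it reaches from about 0.25 to 0.725 m from the base axis. Payload 9.7 kg.
Tool frame: the origin (TCP) lies at the centre of the arm's flange, where the gripper is bolted on; the fingertips stand 173 mm ahead of it and the grasp point (between the pads) lies 155 mm ahead of it; z points along the fingers, y is the line along which they close (so a half turn about z gives the same grasp; the last joint's range is limited). The gripper opens to 85 mm and grips with 20 to 120 N. Pads are 22 mm wide; open, the fingers measure 114 mm over their backs; the gripper's body (76 mm by 85 mm) begins 54 mm behind the grasp point. The pads swing forward as they close: fully open they stand 13 mm farther back than shut.
Start: joints at [-73.912, 4.979, 10.078, 95.1, 0, 90], TCP at [0.152, -0.528, 0.405] pointing down, gripper open.
Joint ranges: [-179.16, 179.16], [-48.56, 103.87], [-65.8, 70.77], [-126.05, 130.52], [-82.76, 87.17], [-180, 180]. Speed limits (degrees/s): [127.2, 127.2, 147.25, 180, 180, 180].

## Interface

Orientations are given as [roll, pitch, yaw] about the fixed x, y, z axes, in that order (R = Rz(yaw) Ry(pitch) Rx(roll)).
In Python, from workcell import monitor, camera, get_calibration, bot gives the robot as it stands.
- The arm moves only by the tool carry_out, never from a script. Its argument "targets" is text: rows parted by semicolons, each of 7 numbers parted by spaces: the shift along the tool's x, y, z in units of 0.04 m (1.0 is 0.04 m), then the turn, a rotation vector about the tool's x, y, z in units of 0.1 rad (1.0 is 0.1 rad), then the opening, from -1 (shut) to 1 (fully open), so that 0 is half open. A call has exactly 8 rows; each row shifts and turns the commanded pose from where the row before left it, along the tool's axes as they then stand; what a row does not reach is not made up. A row lasts 1/12 s, in which the tool goes at most 41.7 mm and 7.16 degrees, less where a joint would pass 70% of its speed; a pose out of reach is approached as far as the arm can. A call with a number of a shift or a turn outside -1 to 1 is refused whole. A call with a gripper value outside its range is refused whole. The fingers move at their own pace and stop on an object; "newtons" is the grip in N (left out, the last holds). Time passes only in rows, so rows that do not move let the fingers close, or fill a call up. It gives the time, the measured TCP pose, the force, the opening and the grip force at its end, in the units of the state.
- monitor.get_obs(): the state, without advancing time (a new reading comes with each control period).
- camera(name): name is "scene" or "side" or "wrist"; returns the picture (480x640x3 uint8, red, green, blue); there is no depth.
- get_calibration(name): a dict with "fx", "fy", "cx", "cy" (pixels), "view" (4x4, takes a point from world to camera coordinates). Camera axes: x right, y down, z forward; pixel columns grow to the right and rows downward; lengths in m; the calibration is good to about 2 mm. A picture is of the moment at which its call begins: read the wrist's pose just before it. get_calibration takes no time and is no camera call; for the wrist camera it gives the pose at the moment of the call.
- bot.job_done(): hands the job in; it is judged then, once.
The state is a dict: "time": time; "q": joint angles; "qd": joint speeds; "joint_efforts": joint torques, N m; "ee_pos": TCP position; "tcp_rot": TCP orientation; "wrist_force": force on the tool from outside, world axes, zero at the start; "torque": the same for the moment, N m; "opening": finger opening in m; "grasp_force": force on a finger pad.
Only numpy, scipy, OpenCV 4.12 (cv2) and the standard library are available. Lean on these libraries where they do the work, as an engineer would, in place of code of your own. Each camera call takes 0.05 s, during which the arm holds its last target. There are 200 camera calls.

## Working session

There is one attempt and no reset: what is moved stays moved. The work goes in short steps, Python scripts to look and compute and a tool call to move; the robot and the scene stay as the last step left them, time stands still between calls to the robot, and variables do not carry over. Pictures are saved under pics/ and viewed, at most 10 in all, crops included, and the job is handed in when it is done.

Besides the shell and the picture viewer there is one more tool, called after "Request:" as name(argument=value, ...) on one line, values as JSON. carry_out: Moves the arm, as the interface text tells. Shifts and turns lie within -1 to 1; 1 stands for 0.04 m of shift or 0.1 rad of turn. Its arguments: {"type":"object","properties":{"targets":{"type":"string"},"newtons":{"type":"number"}},"required":["targets"]}

```bash
mkdir -p pics; ls; cat > h.py <<'E'
import numpy as np, cv2
from workcell import monitor, camera, get_calibration, bot
def cal(n):
    c=get_calibration(n); return c, np.array(c["view"])
def proj(n,p):
    c,V=cal(n); q=V[:3,:3]@np.array(p,float)+V[:3,3]
    return np.array([c["fx"]*q[0]/q[2]+c["cx"],c["fy"]*q[1]/q[2]+c["cy"]])
def ray(c,V,u,v):
    d=V[:3,:3].T@np.array([(u-c["cx"])/c["fx"],(v-c["cy"])/c["fy"],1]); o=-V[:3,:3].T@V[:3,3]
    return o,d/np.linalg.norm(d)
def onz(n,u,v,z):
    o,d=ray(*cal(n),u,v); return o+d*(z-o[2])/d[2]
def snap(n,f):
    im=camera(n)[:,:,::-1].copy(); cv2.imwrite("pics/"+f+".png",im); return im
E
python3 - <<'E'
from h import *
for n in("scene","side","wrist"):
    snap(n,n+"0"); c,V=cal(n); print(n,c["fx"],c["cx"],c["cy"],(-V[:3,:3].T@V[:3,3]).round(3),V[2,:3].round(3))
o=monitor.get_obs(); print(o["time"],o["ee_pos"],o["tcp_rot"],o["opening"],o["wrist_force"])
E
```

```text
pics
scene 475.9467074249526 323.4510834789707 239.2454593380484 [ 0.988 -0.767  0.813] [-0.438  0.634 -0.637]
side 587.9366980985315 313.98206721515663 239.77462637754567 [0.334 0.913 1.021] [ 0.116 -0.712 -0.693]
wrist 396.80448715712726 309.88177820329184 241.9480923509574 [ 0.22  -0.51   0.373] [-0.266 -0.077 -0.961]
0.15 [ 0.15240963 -0.52846467  0.40412774] [-1.79938616e+02  5.44250992e-04  1.60885189e+01] 0.08550300994984023 [0.21532047 0.12021971 0.00793693]
```

View pics/scene0.png

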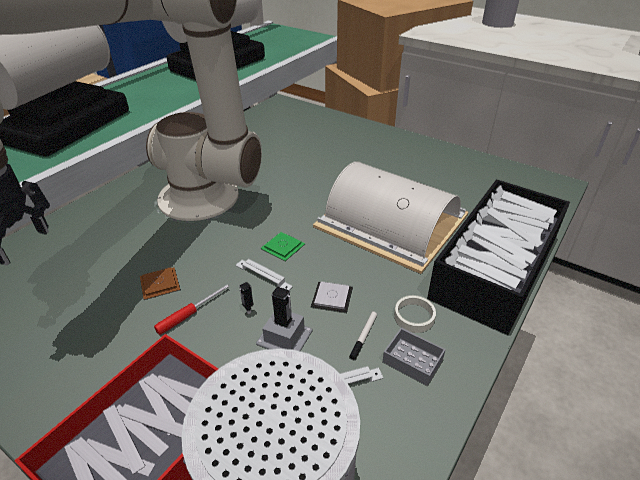

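View pics/side0.png

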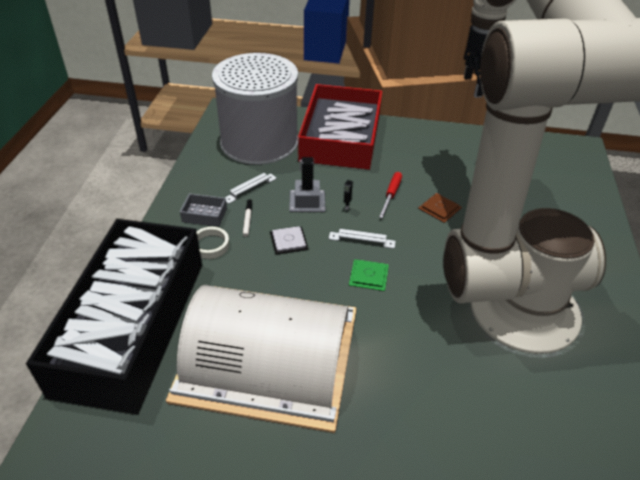

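The scene view shows the gauge in its stand at about (282,305), with a smaller decoy at (247,297). The steel plate is at (333,295) and the ring at (403,203). In the side view they are at (307,180), (289,238) and (247,295).

```bash
python3 - <<'E'
from h import *
S=cv2.imread("pics/scene0.png");T=cv2.imread("pics/side0.png")
a=cv2.resize(S[275:355,230:390],None,fx=5,fy=5,interpolation=2)[:290]
a=cv2.resize(S[180:360,250:480],(690,540),interpolation=2); cv2.imwrite("pics/ca.png",a)
b=cv2.resize(T[150:330,160:360],(660,594),interpolation=2); cv2.imwrite("pics/cb.png",b)
# plate: bright light grey blob
for n,I,(x0,y0,x1,y1) in(("scene",S,(305,275,360,315)),("side",T,(265,222,312,256))):
    g=cv2.cvtColor(I,6)[y0:y1,x0:x1]; m=(g>130).astype(np.uint8)
    k,l,s,c=cv2.connectedComponentsWithStats(m); i=1+s[1:,4].argmax()
    cn=max(cv2.findContours((l==i).astype(np.uint8),0,2)[0],key=cv2.contourArea)
    P=np.array([onz(n,u+x0,v+y0,.012)[:2] for u,v in cn[:,0]],np.float32)
    print(n,s[i],c[i]+[x0,y0],cv2.minAreaRect(P))
E
```

```text
scene [   0    0   55   40 1327] [328.93293142 296.15523738] ((0.5642250776290894, -0.12153065204620361), (0.12684357166290283, 0.12476921081542969), 34.3567008972168)
side [  8   4  32  24 585] [288.32478632 237.56239316] ((0.5664970874786377, -0.11997154355049133), (0.07091838121414185, 0.073792964220047), 22.40355682373047)
```

View pics/ca.png

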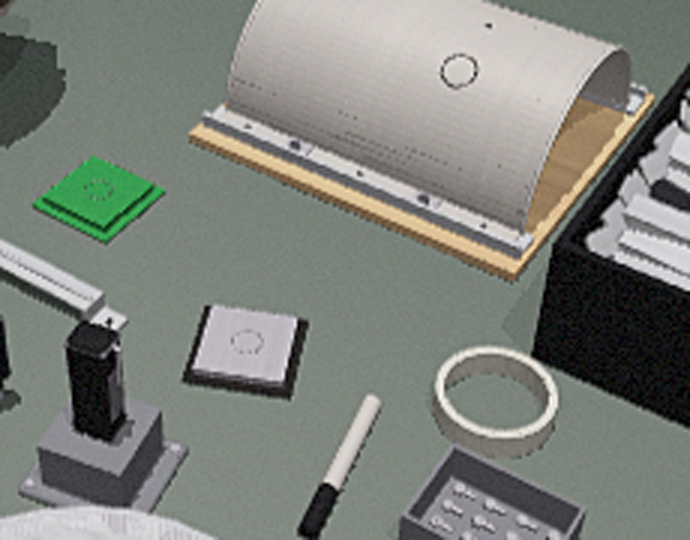

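View pics/cb.png

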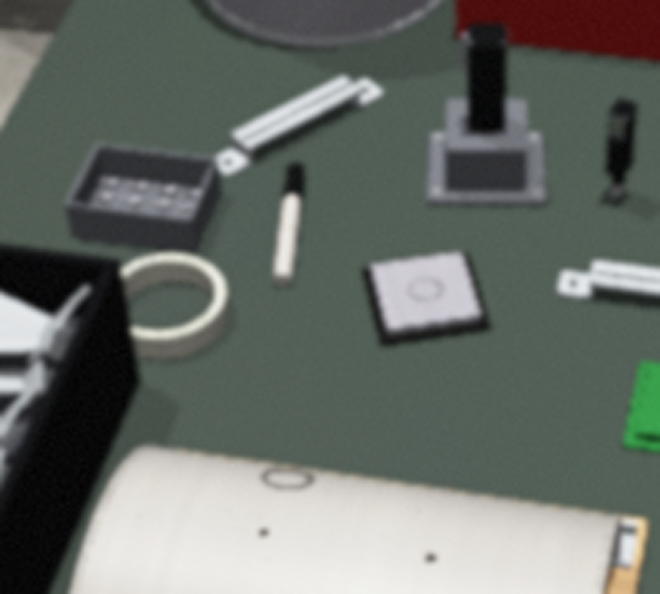

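```bash
cat >> h.py <<'E'
def tri(p,q,n="scene",m="side"):
    o1,d1=ray(*cal(n),*p);o2,d2=ray(*cal(m),*q)
    t=np.linalg.lstsq(np.c_[d1,-d2],o2-o1,rcond=None)[0]
    a,b=o1+t[0]*d1,o2+t[1]*d2; return (a+b)/2,np.linalg.norm(a-b)
E
python3 - <<'E'
from h import *
A=lambda u,v:(u/3+250,v/3+180)
B=lambda u,v:(u/3.3+160,v/3.3+150)
print("ring",tri(A(459,71),B(288,478)))
print("plate",tri(A(247,342),B(427,289)),onz("scene",*A(247,342),.012),onz("side",*B(427,289),.012))
print("top",onz("scene",*A(92,340),.142),onz("side",*B(487,33),.142),tri(A(92,340),B(487,33)))
print("block",[onz("side",*B(*p),.05).round(4) for p in((447,147),(527,147),(525,100),(447,100),(486,123))])
print("foot",[onz("side",*B(*p),.008).round(4) for p in((430,197),(546,199),(540,135),(432,135))])
print("cradle",[onz("scene",*A(*p),.018).round(4) for p in((190,133),(516,272),(653,96))],[onz("side",*p,.018).round(4) for p in((335,425),(170,402))])
print("tray/hole2",tri(A(488,25),B(264,533)))
E
```

```text
ring (array([0.59154353, 0.16332869, 0.11168839]), np.float64(0.0004408158449580219))
plate (array([ 0.5649987 , -0.12040237,  0.0106485 ]), np.float64(0.001740534226870223)) [ 0.56658308 -0.12128916  0.012     ] [ 0.56393417 -0.11950275  0.012     ]
top [ 0.55094004 -0.28133528  0.142     ] [ 0.54628489 -0.2712778   0.142     ] (array([ 0.54758413, -0.27779883,  0.13708077]), np.float64(0.0002803040261754125))
block [array([ 0.5723, -0.2416,  0.05  ]), array([ 0.5107, -0.2532,  0.05  ]), array([ 0.5221, -0.3117,  0.05  ]), array([ 0.5839, -0.2999,  0.05  ]), array([ 0.5477, -0.2767,  0.05  ])]
foot [array([ 0.5838, -0.2278,  0.008 ]), array([ 0.4928, -0.2425,  0.008 ]), array([ 0.5103, -0.321 ,  0.008 ]), array([ 0.5978, -0.3045,  0.008 ])]
cradle [array([0.3816, 0.0627, 0.018 ]), array([0.7062, 0.0617, 0.018 ]), array([0.7078, 0.3538, 0.018 ])] [array([0.3781, 0.3644, 0.018 ]), array([0.6948, 0.3733, 0.018 ])]
tray/hole2 (array([0.58979197, 0.21941364, 0.12678618]), np.float64(0.0009218043092239153))
```

The fixes agree:

| Item | x | y | z | Yaw |
|---|---|---|---|---|
| Stand | 0.547 | -0.277 | – | about 11° |
| Plate | 0.565 | -0.120 | – | – |
| Ring | 0.5915 | 0.163 | 0.112 | – |
| Shell | – | – | – | about 0° |

I'm moving over the stand now.

Request:
carry_out(targets="0.7 -0.2 0 0 0 0 1;0.7 -0.2 0 0 0 0 1;0.7 -0.2 0 0 0 0 1;0.7 -0.2 0 0 0 0 1;0.7 -0.2 0 0 0 0 1;0.7 -0.2 0 0 0 0 1;0.7 -0.2 0 0 0 0 1;0.7 -0.2 0 0 0 0 1")

```text
time: 0.82
ee_pos: [0.351, -0.4039, 0.4045]
tcp_rot: [-180.0, 0.0, 16.1]
wrist_force: [0.8, -0.4, -0.2]
opening: 0.0853
grasp_force: 0.0
```

Request:
carry_out(targets="0.8 -0.24 0 0 0 0 1;0.8 -0.24 0 0 0 0 1;0.8 -0.24 0 0 0 0 1;0.8 -0.24 0 0 0 0 1;0.8 -0.24 0 0 0 0 1;0.8 -0.24 0 0 0 0 1;0.5 -0.14 0 0 0 0 1;0.2 -0.1 0 0 0 0 1")

```text
time: 1.48
ee_pos: [0.5449, -0.2777, 0.4036]
tcp_rot: [-179.9, 0.0, 16.2]
wrist_force: [0.7, 0.4, -0.3]
opening: 0.0855
grasp_force: 0.0
```

```bash
python3 - <<'E'
from h import *
o=monitor.get_obs(); print(o["time"],o["ee_pos"],o["tcp_rot"],o["opening"],o["wrist_force"])
c,V=cal("wrist"); np.save("pics/V1.npy",V)
I=snap("wrist","w1"); print(proj("wrist",[.547,-.277,.142]),proj("wrist",[.547,-.277,.05]))
E
```

```text
1.4833 [ 0.54490198 -0.27765338  0.40358453] [-1.79941286e+02  3.33328953e-02  1.62277794e+01] 0.08549896456836857 [ 0.67102124  0.38677462 -0.33559439]
[309.09296675 244.36507813] [309.38504736 212.86492572]
```

View pics/w1.png

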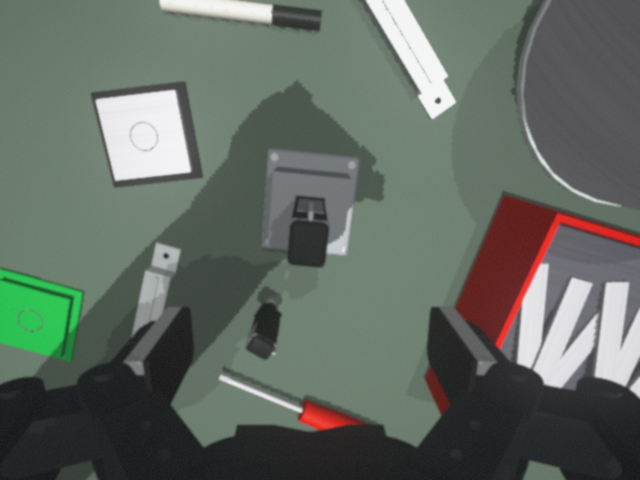

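The wrist view shows the black gauge in its stand, with its top face at about (308,244) and the display facing image-up (tool +x). The fingers straddle its 24 mm width. The plate is at (144,136).

```bash
python3 - <<'E'
from h import *
I=cv2.imread("pics/w1.png"); g=cv2.cvtColor(I,6)
x0,y0=275,185; c=g[y0:285,x0:345]
cv2.imwrite("pics/w1c.png",cv2.resize(np.clip(c.astype(float)*2.5,0,255).astype(np.uint8),None,fx=6,fy=6,interpolation=2))
m=(c<45).astype(np.uint8);k,l,s,ce=cv2.connectedComponentsWithStats(m);i=1+s[1:,4].argmax()
for y in range(15,80,5):
    xs=np.where(l[y]==i)[0]; print(y+y0,xs.min()+x0 if len(xs) else None,xs.max()+x0 if len(xs) else None)
R=lambda u,v,z:onz("wrist",u,v,z)[:2].round(4)
print("plate",R(144,136,.012))
E
```

```text
200 None None
205 None None
210 None None
215 None None
220 None None
225 None None
230 None None
235 None None
240 None None
245 None None
250 289 293
255 289 291
260 290 291
plate [ 0.5645 -0.1205]
```

View pics/w1c.png

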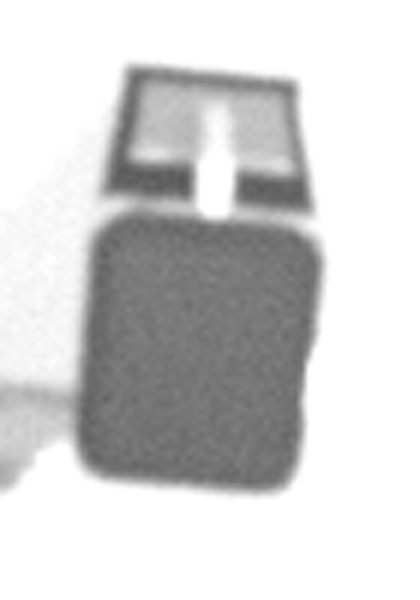

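Request:
carry_out(targets="0.06 -0.02 0.4 0 0 0.7 1;0 0 0.6 0 0 0 1;0 0 0.6 0 0 0 1;0 0 0.6 0 0 0 1;0 0 0.6 0 0 0 1;0 0 0.4 0 0 0 1;0 0 0.2 0 0 0 1;0 0 0.06 0 0 0 1")

```text
time: 2.2
ee_pos: [0.5437, -0.2784, 0.2649]
tcp_rot: [-179.9, 0.1, 12.0]
wrist_force: [0.9, 0.8, 0.1]
opening: 0.0852
grasp_force: 0.0
```

Request:
carry_out(targets="0 0 0 0 0 0 0.2;0 0 0 0 0 0 -0.1;0 0 0 0 0 0 -0.3;0 0 0 0 0 0 -0.6;0 0 0 0 0 0 -1;0 0 0 0 0 0 -1;0 0 0 0 0 0 -1;0 0 0 0 0 0 -1", newtons=50)

```text
time: 2.87
ee_pos: [0.5449, -0.2779, 0.2669]
tcp_rot: [180.0, -0.0, 12.1]
wrist_force: [-0.1, 0.9, 4.4]
opening: 0.0237
grasp_force: 54.4
```

Request:
carry_out(targets="0 0 -0.1 0 0 0 -1;0 0 -0.3 0 0 0 -1;0 0 -0.4 0 0 0 -1;0 0 -0.4 0 0 0 -1;0 0 -0.3 0 0 0 -1;0 0 -0.2 0 0 0 -1;0 0 -0.1 0 0 0 -1;0 0 0 0 0 0 -1")

```text
time: 3.53
ee_pos: [0.5449, -0.278, 0.3391]
tcp_rot: [180.0, -0.0, 12.1]
wrist_force: [-0.3, -0.8, -2.3]
opening: 0.0234
grasp_force: 53.7
```

```bash
python3 - <<'E'
from h import *
o=monitor.get_obs(); print(o["time"],o["ee_pos"],o["tcp_rot"],o["opening"],o["wrist_force"],o["grasp_force"])
c,V=cal("wrist"); np.save("pics/V2.npy",V)
I=snap("wrist","w2"); o=monitor.get_obs();print(o["ee_pos"])
a=snap("scene","s2");b=snap("side","t2")
p=o["ee_pos"]
for n,J in(("scene",a),("side",b)):
    uv=proj(n,[p[0],p[1],p[2]-.247]).astype(int); print(n,uv)
A=a[220:380,220:380];
uv=proj("side",[p[0],p[1],p[2]-.247]).astype(int)
B=b[uv[1]-100:uv[1]+60,uv[0]-80:uv[0]+80]
cv2.imwrite("pics/c2.png",np.hstack([cv2.resize(np.clip(X*1.8,0,255).astype(np.uint8),(400,400),interpolation=2) for X in(A.astype(float),B.astype(float))]))
E
```

```text
3.5333 [ 0.54486193 -0.27797644  0.33913019] [ 1.79960815e+02 -4.50600978e-02  1.20780739e+01] 0.02344228176820156 [-0.26917455 -0.76624135 -2.28002125] 53.72050166130066
[ 0.54479233 -0.27798142  0.33819603]
scene [280 308]
side [308 174]
```

View pics/c2.png

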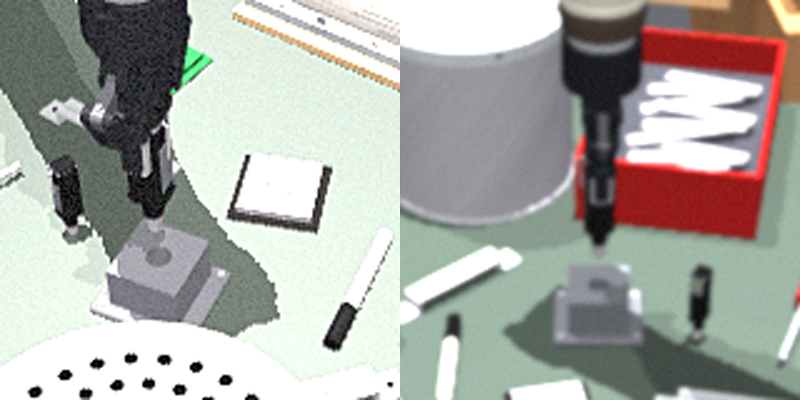

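The gauge is free of the stand and hangs upright in the fingers. The side and scene views put the foot within a few mm of the expected place. Next is the plate.

Request:
carry_out(targets="0.16 -0.3 0 0 0 0 -1;0.16 -0.6 0 0 0 0 -1;0.16 -0.7 0 0 0 0 -1;0.16 -0.7 0 0 0 0 -1;0.16 -0.6 0.2 0 0 0 -1;0.16 -0.45 0.4 0 0 0 -1;0.16 -0.3 0.4 0 0 0 -1;0.16 -0.09 0.3 0 0 0 -1")

```text
time: 4.35
ee_pos: [0.5632, -0.1185, 0.2847]
tcp_rot: [-179.9, 0.1, 12.2]
wrist_force: [0.4, 0.6, -1.8]
opening: 0.0232
grasp_force: 53.6
```

Request:
carry_out(targets="0 0 0.1 0 0 0 -1;0 0 0 0 0 0 -1;0 0 0 0 0 0 -1;0 0 0 0 0 0 -1;0 0 0 0 0 0 -1;0 0 0 0 0 0 -1;0 0 0 0 0 0 -1;0 0 0 0 0 0 -1")

```text
time: 5.02
ee_pos: [0.5635, -0.1212, 0.2826]
tcp_rot: [180.0, -0.0, 12.1]
wrist_force: [-0.0, 0.6, -1.8]
opening: 0.0233
grasp_force: 53.6
```

```bash
python3 - <<'E'
from h import *
o=monitor.get_obs(); print(o["time"],o["ee_pos"],o["tcp_rot"],o["opening"],o["wrist_force"],o["grasp_force"])
a=snap("scene","s3");b=snap("side","t3");p=o["ee_pos"]
L=[]
for n,J in(("scene",a),("side",b)):
    u,v=proj(n,[p[0],p[1],.03]).astype(int); print(n,u,v,proj(n,[.5648,-.1203,.012]))
    L.append(cv2.resize(np.clip(J[v-50:v+30,u-40:u+40].astype(float)*1.5,0,255).astype(np.uint8),(400,400),interpolation=2))
cv2.imwrite("pics/c3.png",np.hstack(L))
E
```

```text
5.0167 [ 0.56350631 -0.12118026  0.2825805 ] [ 1.79991422e+02 -2.18000008e-02  1.20569377e+01] 0.023305934281644236 [-0.02459348  0.58288453 -1.75482367] 53.584760427474976
scene 331 287 [331.93080384 293.43106054]
side 289 231 [289.11701869 237.31383042]
```

View pics/c3.png

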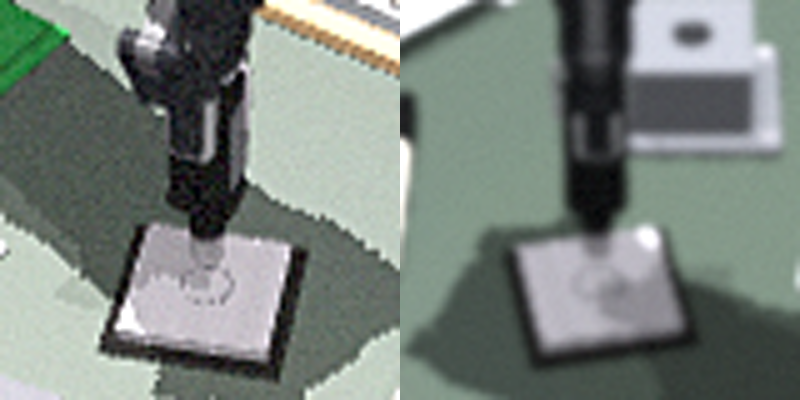

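The gauge hangs over the scribed ring, with the nose about 15 mm above it. I'm lowering it in small steps and watching the force.

Request:
carry_out(targets="0 0 0.1 0 0 0 -1;0 0 0.1 0 0 0 -1;0 0 0.1 0 0 0 -1;0 0 0.05 0 0 0 -1;0 0 0.05 0 0 0 -1;0 0 0.02 0 0 0 -1;0 0 0 0 0 0 -1;0 0 0 0 0 0 -1")

```text
time: 5.78
ee_pos: [0.5635, -0.1209, 0.2656]
tcp_rot: [-180.0, 0.0, 12.1]
wrist_force: [-0.2, 0.3, -1.2]
opening: 0.0235
grasp_force: 54.0
```

Request:
carry_out(targets="0 0 0.03 0 0 0 -1;0 0 0.02 0 0 0 -1;0 0 0.02 0 0 0 -1;0 0 0.02 0 0 0 -1;0 0 0 0 0 0 -1;0 0 0 0 0 0 -1;0 0 0 0 0 0 -1;0 0 0 0 0 0 -1")

```text
time: 6.45
ee_pos: [0.5636, -0.1209, 0.262]
tcp_rot: [180.0, -0.0, 12.1]
wrist_force: [-1.2, -0.4, 1.5]
opening: 0.0234
grasp_force: 54.0
```

Request:
carry_out(targets="0 0 0.02 0 0 0 -1;0 0 0 0 0 0 -1;0 0 0 0 0 0 -1;0 0 0.01 0 0 0 -1;0 0 0 0 0 0 -1;0 0 0 0 0 0 -1;0 0 0 0 0 0 -1;0 0 0 0 0 0 -1")

```text
time: 7.12
ee_pos: [0.5636, -0.1209, 0.2608]
tcp_rot: [180.0, -0.0, 12.1]
wrist_force: [0.5, 0.4, 4.1]
opening: 0.0235
grasp_force: 54.5
```

Request:
carry_out(targets="0 0 0.01 0 0 0 -1;0 0 0 0 0 0 -1;0 0 0 0 0 0 -1;0 0 0 0 0 0 -1;0 0 0 0 0 0 -1;0 0 0 0 0 0 -1;0 0 0 0 0 0 -1;0 0 0 0 0 0 -1")

```text
time: 7.78
ee_pos: [0.5635, -0.1209, 0.2609]
tcp_rot: [180.0, -0.0, 12.1]
wrist_force: [-1.2, 1.1, 6.5]
opening: 0.0234
grasp_force: 55.0
```

Request:
carry_out(targets="0 0 0 0 0 0 -1;0 0 0 0 0 0 -1;0 0 0 0 0 0 -1;0 0 0 0 0 0 -1;0 0 0 0 0 0 -1;0 0 0 0 0 0 -1;0 0 0 0 0 0 -1;0 0 0 0 0 0 -1")

```text
time: 8.45
ee_pos: [0.5635, -0.1209, 0.2609]
tcp_rot: [180.0, -0.0, 12.1]
wrist_force: [-1.4, 0.6, 7.0]
opening: 0.0238
grasp_force: 55.0
```

The plate check is done: seated at about 8 N for more than a second with z steady. Lifting and going over to the shell.

Request:
carry_out(targets="0 0 -0.3 0 0 0 -1;0 0 -0.5 0 0 0 -1;0.2 -0.3 -0.6 0 0 0 -1;0.25 -0.6 -0.6 0 0 0 -1;0.3 -0.7 -0.4 0 0 0 -1;0.3 -0.7 -0.2 0 0 0 -1;0.25 -0.6 -0.08 0 0 0 -1;0.1 -0.31 0 0 0 0 -1")

```text
time: 9.12
ee_pos: [0.5918, 0.0189, 0.3687]
tcp_rot: [-180.0, -0.1, 12.2]
wrist_force: [0.4, 0.3, -2.7]
opening: 0.0231
grasp_force: 53.7
```

Request:
carry_out(targets="0 0 0 0.5 0.11 0 -1;0 0 0 0.7 0.15 0 -1;0 0 0 0.7 0.15 0 -1;0 0 0 0.7 0.15 0 -1;0 0 0 0.7 0.15 0 -1;0 0 0 0.7 0.15 0 -1;0 0 0 0.7 0.15 0 -1;0 0 0 0.42 0.09 0 -1")

```text
time: 9.78
ee_pos: [0.5913, 0.0158, 0.367]
tcp_rot: [-150.3, -6.0, 10.4]
wrist_force: [-0.9, 0.2, -3.2]
opening: 0.0235
grasp_force: 53.9
```

Request:
carry_out(targets="0 0 0 0 0 0 -1;0 0 0 0 0 0 -1;0 0 0 0 0 0 -1;0 0 0 0 0 0 -1;0 0 0 0 0 0 -1;0 0 0 0 0 0 -1;0 0 0 0 0 0 -1;0 0 0 0 0 0 -1")

```text
time: 10.45
ee_pos: [0.5914, 0.0164, 0.3675]
tcp_rot: [-150.6, -6.0, 10.5]
wrist_force: [0.0, -0.1, -1.9]
opening: 0.023
grasp_force: 53.9
```

```bash
cat > look.py <<'E'
from h import *
import sys
from scipy.spatial.transform import Rotation as Ro
o=monitor.get_obs(); p=np.array(o["ee_pos"]);R=Ro.from_euler("xyz",o["tcp_rot"],degrees=True).as_matrix()
print(o["time"],p.round(4),np.round(o["tcp_rot"],1),"z",R[:,2].round(3),np.round(o["wrist_force"],2),o["grasp_force"])
f=p+.2489*R[:,2]; print("foot",f.round(4))
a=snap("scene","s"+sys.argv[1]);b=snap("side","t"+sys.argv[1]);S=np.array([.5915,.1633,.1133]);L=[]
print("ring on z",onz("scene",403,203.7,.1133),onz("side",247.3,294.8,.1133),"tool delta",(R.T@(S-f)).round(4))
for n,J in(("scene",a),("side",b)):
    u,v=proj(n,S).astype(int); print(n,u,v,"foot px",proj(n,f).round(1))
    L.append(cv2.resize(np.clip(J[v-60:v+20,u-40:u+40].astype(float)*1.2,0,255).astype(np.uint8),(400,400),interpolation=2))
cv2.imwrite("pics/c"+sys.argv[1]+".png",np.hstack(L))
E
python3 look.py 4
```

```text
10.45 [0.5914 0.0164 0.3675] [-150.6   -6.    10.5] z [ 0.     0.5   -0.866] [ 0.04 -0.13 -1.87] 53.890464305877686
foot [0.5915 0.1409 0.1519]
ring on z [0.59273168 0.1611294  0.1133    ] [0.59086379 0.16443479 0.1133    ] tool delta [ 0.     -0.0001  0.0447]
scene 402 203 foot px [400.4 194.6]
side 247 294 foot px [248.7 273.4]
```

View pics/c4.png

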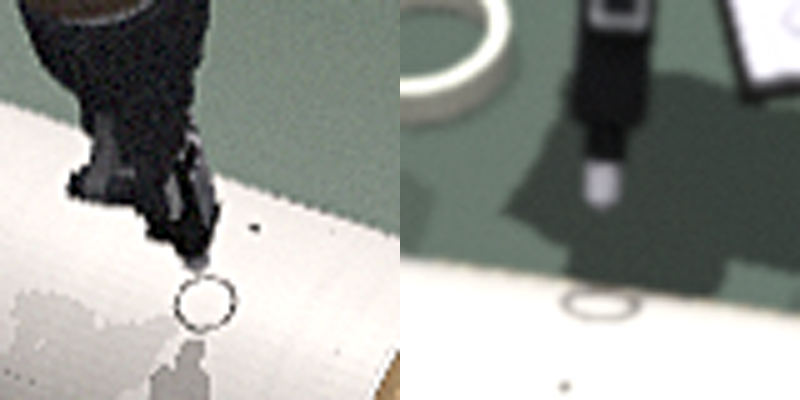

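In both views the nose points at the ring, with the foot about 45 mm off along the normal and no sideways error. I'm closing in.

Request:
carry_out(targets="0 0 0.1 0 0 0 -1;0 0 0.2 0 0 0 -1;0 0 0.2 0 0 0 -1;0 0 0.15 0 0 0 -1;0 0 0.1 0 0 0 -1;0 0 0.05 0 0 0 -1;0 0 0.03 0 0 0 -1;0 0 0 0 0 0 -1")

```text
time: 11.22
ee_pos: [0.5914, 0.0331, 0.3386]
tcp_rot: [-150.5, -6.0, 10.5]
wrist_force: [0.1, -0.0, -1.4]
opening: 0.0235
grasp_force: 53.9
```

```bash
python3 look.py 5
```

```text
11.2167 [0.5914 0.0331 0.3386] [-150.5   -6.    10.5] z [ 0.     0.5   -0.866] [ 0.12 -0.04 -1.37] 53.93496930599213
foot [0.5914 0.1576 0.1231]
ring on z [0.59273168 0.1611294  0.1133    ] [0.59086379 0.16443479 0.1133    ] tool delta [ 0.0001 -0.0001  0.0113]
scene 402 203 foot px [402.3 201. ]
side 247 294 foot px [247.6 289.1]
```

View pics/c5.png

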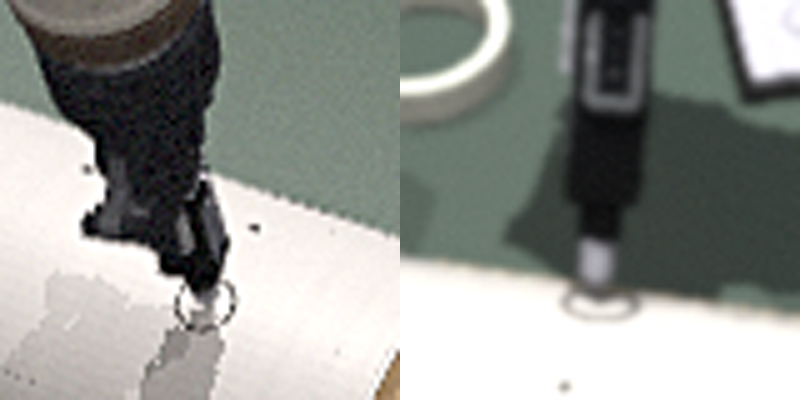

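The tip is inside the ring in both views. Pressing slowly.

Request:
carry_out(targets="0 0 0.05 0 0 0 -1;0 0 0.05 0 0 0 -1;0 0 0.04 0 0 0 -1;0 0 0.03 0 0 0 -1;0 0 0.02 0 0 0 -1;0 0 0.02 0 0 0 -1;0 0 0 0 0 0 -1;0 0 0 0 0 0 -1")

```text
time: 11.98
ee_pos: [0.5914, 0.0371, 0.3316]
tcp_rot: [-150.6, -6.0, 10.5]
wrist_force: [1.2, -1.0, -0.1]
opening: 0.0234
grasp_force: 54.2
```

Request:
carry_out(targets="0 0 0.02 0 0 0 -1;0 0 0.02 0 0 0 -1;0 0 0.02 0 0 0 -1;0 0 0 0 0 0 -1;0 0 0 0 0 0 -1;0 0 0 0 0 0 -1;0 0 0 0 0 0 -1;0 0 0 0 0 0 -1")

```text
time: 12.65
ee_pos: [0.5914, 0.0384, 0.3294]
tcp_rot: [-150.6, -6.0, 10.5]
wrist_force: [0.1, -0.8, 0.6]
opening: 0.0234
grasp_force: 54.2
```

Request:
carry_out(targets="0 0 0.02 0 0 0 -1;0 0 0 0 0 0 -1;0 0 0.01 0 0 0 -1;0 0 0 0 0 0 -1;0 0 0 0 0 0 -1;0 0 0 0 0 0 -1;0 0 0 0 0 0 -1;0 0 0 0 0 0 -1")

```text
time: 13.32
ee_pos: [0.5915, 0.0389, 0.3284]
tcp_rot: [-150.5, -6.0, 10.5]
wrist_force: [0.4, -2.6, 3.0]
opening: 0.0234
grasp_force: 54.4
```

Request:
carry_out(targets="0 0 0.01 0 0 0 -1;0 0 0 0 0 0 -1;0 0 0 0 0 0 -1;0 0 0 0 0 0 -1;0 0 0 0 0 0 -1;0 0 0 0 0 0 -1;0 0 0 0 0 0 -1;0 0 0 0 0 0 -1")

```text
time: 13.98
ee_pos: [0.5914, 0.0391, 0.3284]
tcp_rot: [-150.6, -6.1, 10.5]
wrist_force: [-1.4, -4.3, 5.2]
opening: 0.0232
grasp_force: 55.0
```

Request:
carry_out(targets="0 0 0 0 0 0 -1;0 0 0 0 0 0 -1;0 0 0 0 0 0 -1;0 0 0 0 0 0 -1;0 0 0 0 0 0 -1;0 0 0 0 0 0 -1;0 0 0 0 0 0 -1;0 0 0 0 0 0 -1")

```text
time: 14.65
ee_pos: [0.5914, 0.039, 0.3283]
tcp_rot: [-150.6, -6.1, 10.5]
wrist_force: [-0.5, -3.7, 5.1]
opening: 0.0233
grasp_force: 55.0
```

```bash
python3 -c "
from h import *
print(bot.job_done())"
```

```text
the job is handed in; nothing more can be done
None
```

I zeroed the gauge on the steel plate (about 8 N, held over 1 s) and handed in at 14.7 s with it held seated in the shell's ring, square to the sheet within about 1° by the arm's pose and pressing at about 8 N; the hand-in gave no verdict.

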